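# Load the ladder-frame welding jig

### The job

Load the welding jig for the small ladder frame. First lay the two square tubes in the nests along its two long sides, down on the plate; then lay the two long flat bars across on top of the tubes, one between each set of four dowel pins, centred so that both ends rest on the tubes. The angle bar, the short flat offcut and the chisel are not part of the frame: leave them where they lie.

Things in the scene. Friction and masses are not known exactly. Their poses are not given: they have to be found in the camera images.
- jig: Welding jig, fixed: dark steel plate 236 x 150 x 8 mm with bright stop blocks (18 mm high) and dowel pins (34 mm high, 9 mm thick). Origin: centre of its underside, at table height; x along its long side, z up. Two side nests for the tubes: x = 0, y = +-44 mm, along x, floor z = 8 mm. Two crossing places for the flat bars: x = +-58 mm, y = 0, along y. The same after a half turn.
- tube_a: Square steel tube, plain grey-brown, 20 x 20 mm, 190 mm long, hollow ends, 0.21 kg, lying flat. Origin: its centre (10 mm above its underside); y along its length, z up. In a side nest it lies between two outer stop blocks, two end blocks and the pins, with 4 mm play across and 6 mm along each way; at mid-nest (30 mm either way) both sides are clear for fingers: grip it at mid-length.
- tube_b: The other square tube, alike in every way to tube_a; either may take either side nest, either way round.
- bar_a: Long flat bar, rusty steel, 105 x 18 x 10 mm, 0.14 kg, lying flat. Origin: centre of underside; y along its length, z up. In a crossing place its underside rests on the tubes, 28 mm above the table, between four pins (19 mm either side of the place in jig x, at jig y = +-25.5 mm: 29 mm clear for the 18 mm bar); grip it at mid-length, across the 18 mm, clear of the pins.
- bar_b: The other long flat bar, alike in every way to bar_a; either may take either crossing place, either way round.
- offcut_flat: Short offcut of flat bar, 58 mm long, 18 mm wide, 10 mm thick: too short for the frame; not to be moved. Loose. Origin: centre of its underside, y along its length.
- angle: Rusty angle bar, L section 26 x 26 mm, 190 mm long: not part of this frame; not to be moved. Loose. Origin: centre of its underside, y along its length, upright leg at +x.
- chisel: Cold chisel, 158 mm long, 18 mm wide, 17 mm high, with a flattened cutting end; a tool, not to be moved. Loose. Origin: centre of its underside, y along its length.
Mind the look-alikes: they are no part of the job. Leave any orange look-alike of the bar_a alone.

How it is judged:
By the outcome, as a careful person would: the job done as asked, in the order asked, and still so for the second after the job is handed in, with the robot touching nothing.
It also fails if it takes over 99 s, if anything falls off the work surface, if the arm or the gripper's body presses on something with over 40 N, if the wrist force passes 120 N, or if a joint passes its speed limit or range.

### The arm

A 6-joint arm with a two-finger parallel gripper is mounted at the origin on a cart in front of the work surface, level with it; the furniture and walls round the work are solid. World frame = base frame: x ahead of the robot, y to its left, z up, the work surface at z = 0. Lengths are in mm, angles in rad, forces in N, time in s.
With the tool pointing down it reaches from about 350 to 875 mm from the base axis. Payload 4.2 kg.
Tool frame: the origin (TCP) lies at the very end of the fingers, on their centre line; the grasp point (between the pads) lies 19 mm behind it; z points along the fingers, y is the line along which they close (so a half turn about z gives the same grasp; the last joint's range is limited). The gripper opens to 85 mm and grips with 20 to 120 N. Pads are 22 mm wide; open, the fingers measure 114 mm over their backs; the gripper's body (76 mm by 85 mm) begins 54 mm behind the grasp point. The pads swing forward as they close: fully open they stand 13 mm farther back than shut.
Start: joints at [-1.057, 0.385, 0.008, 0, -1.194, -0.259], TCP at [157.549, -604.795, 231.312] pointing down, gripper open.
Joint ranges: [-3.14, 3.14], [-1.21, 2.06], [-1.07, 1.41], [-3.16, 2.05], [-2.99, -0.16], [-3.1, 3.1]. Speed limits (rad/s): [2.79, 2.79, 3.14, 3.14, 3.14, 3.14].

### API

Orientations are given as a unit quaternion [x, y, z, w].
In Python, from bench import arm, viewer gives the robot as it stands. The module is installed in compiled form; this text tells all that it offers.
- The arm moves only by the tool jog_arm, called after "Emit:" by a JSON object that holds its "op" and its "data", one argument or row to a line. Schema: {"type":"object","properties":{"increments":{"type":"object","properties":{"dx":{"type":"array","items":{"type":"number"},"minItems":1,"maxItems":10},"dy":{"type":"array","items":{"type":"number"},"minItems":1,"maxItems":10},"dz":{"type":"array","items":{"type":"number"},"minItems":1,"maxItems":10},"wx":{"type":"array","items":{"type":"number"},"minItems":1,"maxItems":10},"wy":{"type":"array","items":{"type":"number"},"minItems":1,"maxItems":10},"wz":{"type":"array","items":{"type":"number"},"minItems":1,"maxItems":10}},"additionalProperties":false,"required":["dx","dy","dz","wx","wy","wz"]},"finger_gap":{"type":"number"},"only":{"type":"string"},"quiet":{"type":"boolean"},"lines":{"type":"string"}},"required":["increments"],"additionalProperties":false}. increments is an object with one list for each field, all of the same length, 1 to 10, a row being the entries at one place: dx, dy, dz (the shift in normalised numbers (1 is 0.6 m)), wx, wy, wz (a rotation vector in a scale on which 1.0 is pi/2 rad); each row is the pose to reach, as a shift and turn from the pose commanded when the call began, along the tool's axes at that moment; what a row does not reach only later rows make up. A row lasts 1/10 s, in which the tool goes at most 50 mm and 0.15 rad, less where a joint would pass 70% of its speed; a pose out of reach is approached as far as the arm can. finger_gap is the finger opening in mm, set as the call begins (left out keeps the last). The fingers move at their own pace and stop on an object; the grip force is fixed at half the most. Time passes only in rows, so rows that do not move let the fingers close. The tool returns the time, the measured TCP pose, the force, the opening and the grip force at its end. only (a regular expression) keeps the lines of the reply that match it, lines (a string "A,B") keeps lines A to B, and quiet returns only ok. Input that does not fit is refused with a message, and nothing moves.
- arm.read_state(): the state, without advancing time (a new reading comes with each control period).
- viewer.get_image(name): name is "scene" or "top"; returns (picture, depth): 400x640x3 uint8, blue, green, red; 400x640 float32, mm along the optical axis (not along the pixel's ray), 0 where there is no reading.
- viewer.get_calibration(name): a dict with "K" (3x3 intrinsics, pixels), "rvec" (rotation vector, rad) and "tvec" (3), from world to camera coordinates, as OpenCV has them. Camera axes: x right, y down, z forward; pixel columns grow to the right and rows downward; lengths in mm; the calibration is good to about 2 mm. A picture is of the moment at which its call begins. get_calibration takes no time and is no camera call.
- arm.job_done(): hands the job in; it is judged then, once.
The state is a dict: "clock": time; "joints": joint angles; "joint_vel": joint speeds; "joint_efforts": joint torques, N m; "position": TCP position; "ee_rot": TCP orientation; "contact_force": force on the tool from outside, world axes, zero at the start; "wrist_torque": the same for the moment, N m; "gripper_width": finger opening in mm; "grasp_force": force on a finger pad.
Only numpy, scipy, OpenCV 4.12 (cv2) and the standard library are available. Lean on these libraries where they do the work, as an engineer would, in place of code of your own. Each camera call takes 0.05 s, during which the arm holds its last target. There are 200 camera calls.

## Working session

There is one attempt and no reset: what is moved stays moved. The work goes in short steps, Python scripts to look and compute and a tool call to move; the robot and the scene stay as the last step left them, time stands still between calls to the robot, and variables do not carry over. Pictures are saved under pics/ and viewed, at most 14 in all, crops included, and the job is handed in when it is done.

```bash
mkdir -p pics
```

Run:
```python
from bench import arm, viewer
import cv2,numpy as np
for n in("scene","top"):
    p,d=viewer.get_image(n); cv2.imwrite(f"pics/{n}0.png",p); np.save(f"pics/{n}0.npy",d)
    c=viewer.get_calibration(n); print(n,np.array(c["K"]).tolist(),c["rvec"],c["tvec"])
s=arm.read_state(); print({k:np.round(v,3).tolist() for k,v in s.items()})
```

```text
scene [[439.74913954870544, 0.0, 315.94126280819125], [0.0, 439.74913954870544, 198.63056561216032], [0.0, 0.0, 1.0]] [ 1.3343389  -2.20904836  0.96219731] [247.82136447 352.70934039 891.37130303]
top [[383.657675202561, 0.0, 317.5995621988601], [0.0, 383.657675202561, 198.15528654535697], [0.0, 0.0, 1.0]] [ 2.16932249 -2.23438477  0.03184587] [  13.38010204  497.93150191 1222.24104574]
{'clock': 0.1, 'joints': [-1.057, 0.386, 0.007, -0.0, -1.194, -0.259], 'joint_vel': [-0.001, -0.001, 0.004, 0.001, -0.0, -0.002], 'joint_efforts': [-0.0, -39.332, 18.893, 4.198, -0.003, 0.0], 'position': [157.419, -604.309, 230.306], 'ee_rot': [-0.127, 0.992, 0.001, -0.0], 'contact_force': [0.131, -0.038, -1.13], 'wrist_torque': [0.063, 0.029, -0.008], 'grasp_force': 0.0, 'gripper_width': 85.554}
```

View pics/scene0.png

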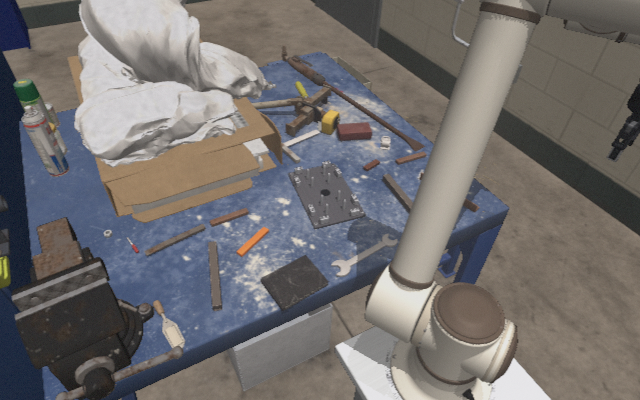

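View pics/top0.png

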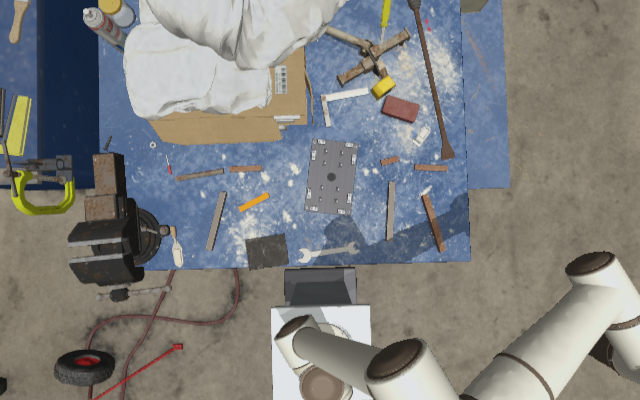

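Top view: jig at about (332,176). The tubes are probably at (216,221) and (390,210), with the angle at (433,222). The rusty bars are at (245,168) and (430,167), the offcut at (389,160), the chisel at (200,175) and the orange look-alike at (254,201). Next I measure these from both views.

Create h.py:
```python
import cv2,numpy as np
from bench import arm,viewer
def cal(n):
    c=viewer.get_calibration(n); return np.array(c["K"]),cv2.Rodrigues(np.array(c["rvec"]))[0],np.array(c["tvec"]).ravel()
def ray(n,uv,z):
    K,R,t=cal(n); uv=np.atleast_2d(uv).astype(float)
    d=np.c_[uv,np.ones(len(uv))]@np.linalg.inv(K).T@R; o=-R.T@t
    return o+d*((z-o[2])/d[:,2])[:,None]
def proj(n,X):
    K,R,t=cal(n); return cv2.projectPoints(np.atleast_2d(X).astype(float),cv2.Rodrigues(R)[0],t,K,None)[0][:,0]
def tri(uv1,uv2):
    P=[K@np.c_[R,t] for K,R,t in map(cal,("top","scene"))]
    X=cv2.triangulatePoints(P[0],P[1],np.atleast_2d(uv1).T.astype(float),np.atleast_2d(uv2).T.astype(float)); return (X[:3]/X[3]).T
def cloud(n,d):
    K,R,t=cal(n); v,u=np.mgrid[:400,:640]
    p=np.stack([(u-K[0,2])/K[0,0]*d,(v-K[1,2])/K[1,1]*d,d],-1)
    return (p-t)@R
```

Run:
```python
from h import *
c={n:cloud(n,np.load(f"pics/{n}0.npy")) for n in("top","scene")}
rough=dict(tubeL=(216,221),tubeR=(390,210),barL=(245,168),barR=(430,167),offcut=(389,160),angle=(433,222),chisel=(200,175),jig=(332,176),orange=(254,201))
for k,uv in rough.items():
    w=ray("top",uv,10)[0]; print(k,w.round(),"scene px",proj("scene",w)[0].round())
    for n in c:
        P=c[n]; d=np.load(f"pics/{n}0.npy")
        tab=(abs(P[...,2])<4)&(np.hypot(P[...,0]-w[0],P[...,1]-w[1])<160)
        m=((P[...,2]>6)&(P[...,2]<45)&(np.hypot(P[...,0]-w[0],P[...,1]-w[1])<150)&(d>0)).astype(np.uint8)
        _,L,st,_=cv2.connectedComponentsWithStats(m)
        u,v=proj(n,w)[0].round().astype(int); l=L[v,u]
        if l==0: print("  ",n,"none",P[v,u]); continue
        q=P[L==l]; r=cv2.minAreaRect(q[:,:2].astype(np.float32))
        print("  ",n,len(q),"zmed %.1f z95 %.1f tab %.1f"%(np.median(q[:,2]),np.percentile(q[:,2],95),np.median(P[tab][:,2])),np.round(r[0],1),np.round(r[1],1),round(r[2],1))
im=cv2.imread("pics/top0.png")[125:265,160:460]; a=cv2.resize(im,None,fx=2.6,fy=2.6,interpolation=cv2.INTER_CUBIC); cv2.imwrite("pics/tc.png",a)
im=cv2.imread("pics/scene0.png")[155:240,270:380]; cv2.imwrite("pics/sc.png",cv2.resize(im,None,fx=7,fy=7,interpolation=cv2.INTER_CUBIC))
im=cv2.imread("pics/top0.png")[130:222,295:370]; cv2.imwrite("pics/tj.png",cv2.resize(im,None,fx=6,fy=6,interpolation=cv2.INTER_CUBIC))
```

```text
tubeL [435. 326.  10.] scene px [213. 274.]
   top 435 zmed 19.4 z95 23.6 tab -0.1 [435.1 325.8] [ 22.1 188.6] 74.5
   scene 602 zmed 21.0 z95 23.4 tab 1.1 [434.  322.7] [ 20.6 190.8] 74.6
tubeR [ 453. -232.   10.] scene px [399. 196.]
   top 421 zmed 18.9 z95 23.1 tab -0.3 [ 448.7 -231.2] [ 21.1 188.4] 85.1
   scene 371 zmed 21.0 z95 24.6 tab 1.8 [ 468.4 -236.1] [ 23.6 153.1] 85.3
barL [602. 229.  10.] scene px [227. 216.]
   top 171 zmed 10.0 z95 14.4 tab -0.1 [600.1 229. ] [ 18.6 104.6] 0.8
   scene 234 zmed 11.0 z95 14.0 tab 1.3 [599.6 225.9] [ 22.8 103.9] 0.9
barR [ 587. -365.   10.] scene px [408. 157.]
   top 169 zmed 9.4 z95 13.1 tab -0.3 [ 585.7 -366.7] [105.5  16.9] 88.2
   scene 163 zmed 11.6 z95 14.3 tab 1.9 [ 584.2 -375.3] [ 28.7 115.6] 1.2
offcut [ 614. -234.   10.] scene px [369. 164.]
   top 93 zmed 10.1 z95 13.6 tab -0.2 [ 610.9 -235.3] [19.9 57.4] 14.1
   scene 95 zmed 11.6 z95 15.5 tab 1.9 [ 611.7 -237.2] [21.7 60.8] 11.8
angle [ 411. -367.   10.] scene px [446. 191.]
   top none [ 4.10652358e+02 -3.70221527e+02 -3.17304765e-02]
   scene none [117.6053492   -2.20230429 403.35258747]
chisel [584. 374.  10.] scene px [175. 239.]
   top 254 zmed 13.2 z95 18.1 tab 0.0 [584.6 378.9] [ 16.8 157.6] 7.8
   scene 401 zmed 14.0 z95 18.9 tab 1.1 [586.8 375.6] [ 29.  156.9] 8.5
jig [568. -50.  10.] scene px [324. 192.]
   top 2605 zmed 8.9 z95 27.7 tab -0.1 [565.7 -47.5] [152.2 237.1] 81.7
   scene 3031 zmed 10.5 z95 30.5 tab 1.6 [563.9 -49.5] [150.7 239.7] 81.8
orange [495. 203.  10.] scene px [251. 239.]
   top 174 zmed 10.0 z95 13.8 tab -0.2 [491.7 205.2] [ 18.1 104.9] 26.3
   scene 266 zmed 11.1 z95 13.7 tab 1.3 [493.6 203.7] [ 26.6 105.3] 26.9
```

View pics/sc.png

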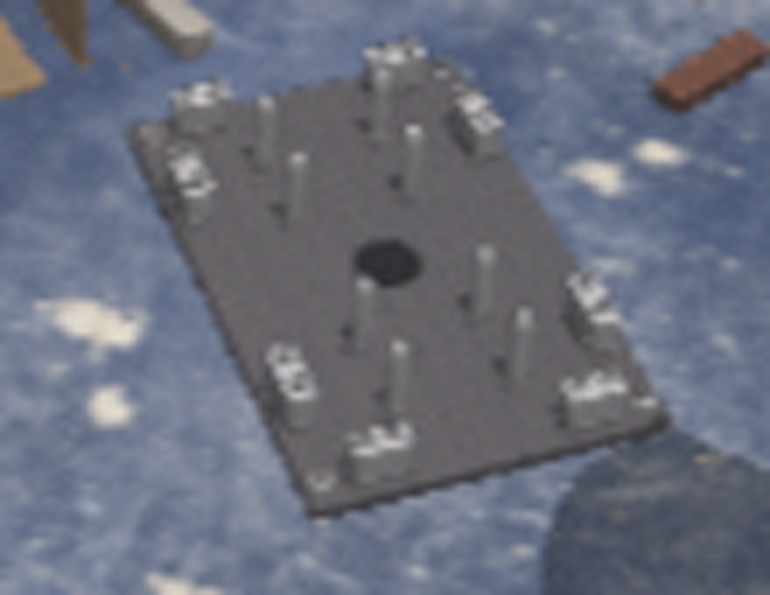

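View pics/tj.png

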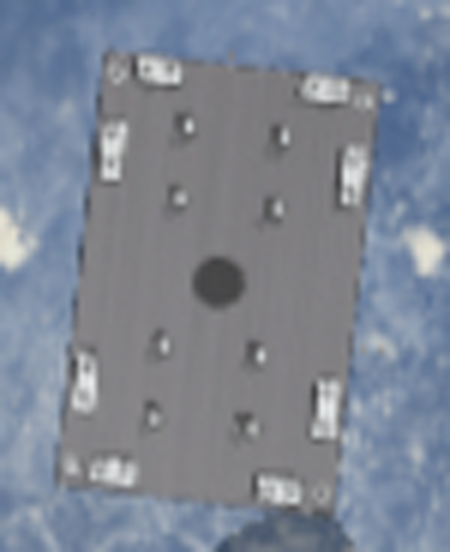

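The scene crop shows the jig's hole at about (388,263)/7 and eight pins. The top crop shows the hole at (218,282)/6. Next I triangulate the hole and pin tops to refine the jig pose, then compute the first move.

Add to h.py:
```python
from scipy.spatial.transform import Rotation as Ro
def row(pos,yaw,s=None):
    """row (tool axes) to TCP pos with the closing line at yaw deg (mod 180)"""
    s=s or arm.read_state(); R=Ro.from_quat(s["ee_rot"]); y=R.as_matrix()[:,1]
    cur=np.degrees(np.arctan2(y[1],y[0])); d=(yaw-cur+90)%180-90
    a=np.radians(cur+d); yy=[np.cos(a),np.sin(a),0]; z=[0,0,-1]; T=np.c_[np.cross(yy,z),yy,z]
    print("row",R.inv().apply(np.array(pos)-s["position"]).round(1),(R.inv()*Ro.from_matrix(T)).as_rotvec().round(4),"dist",round(float(np.linalg.norm(np.array(pos)-s["position"]))))
```

Run:
```python
from h import *
tp=lambda a:(np.array(a)+.5)/6-.5+[295,130]
sp=lambda a:(np.array(a)+.5)/7-.5+[270,155]
t=tp([(186,120),(281,130),(179,190),(275,203),(163,338),(257,347)]); s=sp([(267,103),(381,73),(298,160),(414,132),(365,286),(486,254)])
X=tri(t,s);print(X.round(1))
print("hole",tri(tp((218,282)),sp((388,263))).round(1),ray("top",tp((218,282)),8).round(1),ray("scene",sp((388,263)),8).round(1))
# jig plate outline in top cloud, only z near plate
row((449,-231,120),85.1)
```

```text
[[646.5 -34.6  40.5]
 [639.  -84.2  43.8]
 [610.1 -29.9  39.2]
 [601.4 -79.5  41.6]
 [533.  -19.   37.7]
 [526.  -68.8  39.8]]
hole [[564.3 -48.7  11.6]] [[566.2 -46.2   8. ]] [[566.3 -52.6   8. ]]
row [-376.2  287.6  110.8] [ 0.002  -0.0005  0.3402] dist 486
```

The rows are not in the units I measure in: shifts go in shares of 0.6 m and turns go in shares of pi/2 rad. I convert before sending: -376 mm / 600 = -0.6267, -350 mm / 600 = -0.5833, 0.34 rad / 1.5708 = 0.2165.

Emit:
{"op": "jog_arm", "data": {
  "increments": {"dx":[-0.0667, -0.1333, -0.2, -0.2667, -0.3333, -0.4, -0.4667, -0.5333, -0.5833, -0.6267], "dy":[0.05, 0.1, 0.15, 0.2, 0.25, 0.3, 0.35, 0.4083, 0.45, 0.48], "dz":[0.02, 0.0417, 0.0583, 0.075, 0.1, 0.1167, 0.1333, 0.15, 0.175, 0.185], "wx":[0, 0, 0, 0, 0, 0, 0, 0, 0, 0], "wy":[0, 0, 0, 0, 0, 0, 0, 0, 0, 0], "wz":[0.0191, 0.0637, 0.0955, 0.1273, 0.1592, 0.191, 0.2165, 0.2165, 0.2165, 0.2165]},
  "finger_gap": 60
}}

```text
clock: 1.1
position: [448.9, -228.8, 119.0]
ee_rot: [0.042, 0.999, 0.0, -0.001]
contact_force: [-0.3, 0.3, -0.3]
gripper_width: 60.1
grasp_force: 0.0
```

Emit:
{"op": "jog_arm", "data": {
  "increments": {"dx":[0, 0, 0], "dy":[0, 0, 0], "dz":[0, 0, 0], "wx":[0, 0, 0], "wy":[0, 0, 0], "wz":[0, 0, 0]}
}}

```text
clock: 1.4
position: [448.3, -231.7, 120.3]
ee_rot: [0.043, 0.999, 0.0, -0.0]
contact_force: [1.0, 0.4, -0.5]
gripper_width: 60.2
grasp_force: 0.0
```

Run:
```python
from h import *
for n in("scene","top"):
    p,d=viewer.get_image(n); cv2.imwrite(f"pics/{n}1.png",p)
t=proj("top",[449,-231,60])[0].astype(int);s=proj("scene",[449,-231,60])[0].astype(int)
a=[]
for n,(u,v) in(("top",t),("scene",s)):
    p=cv2.imread(f"pics/{n}1.png"); a.append(cv2.resize(p[v-50:v+50,u-65:u+65],None,fx=6,fy=6)[:,:780]); print(n,u-65,v-50)
cv2.imwrite("pics/v1.png",cv2.resize(np.hstack(a),(800,308)))
row((449,-231,40),85.1); print(arm.read_state()["position"])
```

```text
top 327 161
scene 337 134
row [-0.7  1.2 80.5] [ 0.      0.0002 -0.0015] dist 81
[ 448.19435919 -232.16681097  120.5270724 ]
```

View pics/v1.png

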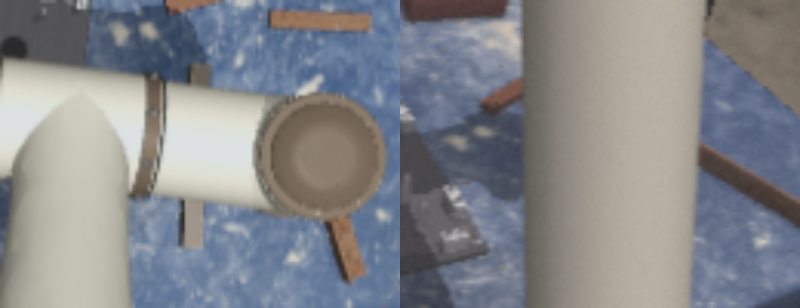

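Both crops show only the arm: it hides the tool in each view, with the tube passing under it in the top view. The 60 mm opening leaves room to spare, so I descend.

To row units: 115 mm / 600 = 0.1917, 112 mm / 600 = 0.1867.

Emit:
{"op": "jog_arm", "data": {
  "increments": {"dx":[0, 0, 0, 0, 0, 0, 0], "dy":[0.0017, 0.0017, 0.0017, 0.0017, 0.0017, 0.0017, 0.0017], "dz":[0.0667, 0.125, 0.1667, 0.1867, 0.1917, 0.1917, 0.1917], "wx":[0, 0, 0, 0, 0, 0, 0], "wy":[0, 0, 0, 0, 0, 0, 0], "wz":[0, 0, 0, 0, 0, 0, 0]},
  "finger_gap": 60
}}

```text
clock: 2.2
position: [449.9, -230.7, 6.6]
ee_rot: [0.043, 0.999, -0.0, 0.001]
contact_force: [1.4, -0.6, -0.2]
gripper_width: 60.0
grasp_force: 0.0
```

Emit:
{"op": "jog_arm", "data": {
  "increments": {"dx":[0, 0, 0, 0, 0, 0], "dy":[0, 0, 0, 0, 0, 0], "dz":[0, 0, 0, 0, 0, 0], "wx":[0, 0, 0, 0, 0, 0], "wy":[0, 0, 0, 0, 0, 0], "wz":[0, 0, 0, 0, 0, 0]},
  "finger_gap": 10
}}

```text
clock: 2.8
position: [449.5, -230.5, 6.4]
ee_rot: [0.042, 0.999, -0.0, 0.001]
contact_force: [-0.4, -0.2, 5.0]
gripper_width: 18.9
grasp_force: 60.1
```

Emit:
{"op": "jog_arm", "data": {
  "increments": {"dx":[0, 0, 0, 0, 0], "dy":[0, 0, 0, 0, 0], "dz":[-0.025, -0.075, -0.125, -0.125, -0.125], "wx":[0, 0, 0, 0, 0], "wy":[0, 0, 0, 0, 0], "wz":[0, 0, 0, 0, 0]}
}}

```text
clock: 3.3
position: [448.6, -230.0, 80.5]
ee_rot: [0.043, 0.999, 0.0, 0.0]
contact_force: [0.3, 0.1, -3.3]
gripper_width: 18.3
grasp_force: 59.3
```

```bash
python3 -c "
from h import *
row((559,-92,80),81.8)"
```

```text
row [-98.1 147.    0.6] [0.0006 0.0007 0.0574] dist 177
```

To row units: 147 mm / 600 = 0.245, 135 mm / 600 = 0.225, 0.057 rad / 1.5708 = 0.0363.

Emit:
{"op": "jog_arm", "data": {
  "increments": {"dx":[-0.0333, -0.075, -0.1167, -0.15, -0.1633, -0.1633, -0.1633, -0.1633], "dy":[0.05, 0.1133, 0.175, 0.225, 0.245, 0.245, 0.245, 0.245], "dz":[0, 0, 0, 0, 0, 0, 0, 0], "wx":[0, 0, 0, 0, 0, 0, 0, 0], "wy":[0, 0, 0, 0, 0, 0, 0, 0], "wz":[0.0127, 0.0255, 0.0363, 0.0363, 0.0363, 0.0363, 0.0363, 0.0363]}
}}

```text
clock: 4.1
position: [557.5, -93.1, 79.5]
ee_rot: [0.072, 0.997, -0.0, -0.001]
contact_force: [-0.1, 0.3, -1.9]
gripper_width: 18.3
grasp_force: 59.3
```

Run:
```python
from h import *
st=arm.read_state();print(st["position"])
a=[]
for n,(x0,y0,w,h) in dict(scene=(270,140,120,110),top=(290,110,100,120)).items():
    p,d=viewer.get_image(n); cv2.imwrite(f"pics/{n}2.png",p); np.save(f"pics/{n}2.npy",d)
    a.append(cv2.resize(p[y0:y0+h,x0:x0+w],(int(w*500/h),500),interpolation=cv2.INTER_CUBIC))
    print([x.shape for x in a])
a=np.hstack(a)[:,:1000]; print(a.shape); cv2.imwrite("pics/v2.png",cv2.resize(a,(800,int(a.shape[0]*800/a.shape[1]))))
```

```text
[557.5200511  -93.09676619  79.46545318]
[(500, 545, 3)]
[(500, 545, 3), (500, 416, 3)]
(500, 961, 3)
```

View pics/v2.png

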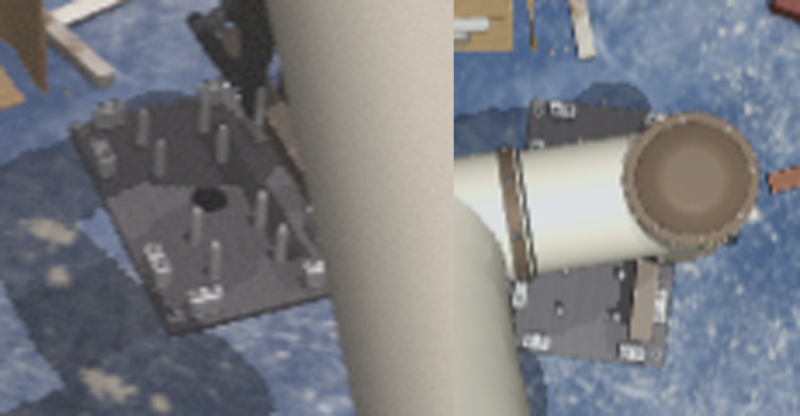

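Run:
```python
from h import *
s=arm.read_state(); p0=s["position"]; y=Ro.from_quat(s["ee_rot"]).as_matrix()[:,1]
print("closing",np.degrees(np.arctan2(y[1],y[0])),p0)
for n in("top","scene"):
    d=np.load(f"pics/{n}2.npy"); P=cloud(n,d)
    near=(abs(P[...,0]-p0[0])<115)&(abs(P[...,1]-p0[1])<40)&(d>0)
    m=(near&(P[...,2]>75)&(P[...,2]<105)).astype(np.uint8)
    _,L,st,_=cv2.connectedComponentsWithStats(m)
    for l in range(1,len(st)):
        if st[l][4]<40: continue
        q=P[L==l]; r=cv2.minAreaRect(q[:,:2].astype(np.float32))
        e=q[:,:2]-p0[:2]; ax=np.array([y[1],-y[0]]); ax*=np.sign(ax[0]); 
        along=e@ax; yy=np.array(y[:2])*np.sign(y[1]); ac=e@yy
        print(n,st[l],"z",np.median(q[:,2]).round(1),np.round(r[0],1),np.round(r[1],1),round(r[2],1),"along",np.percentile(along,[1,99]).round(1),"across",np.percentile(ac,[2,50,98]).round(1))
        if n=="top" and along.min()<-60: # centreline from opposite sides
            for lo in range(-95,-30,15):
                k=(along>lo)&(along<lo+15)
                if k.sum()>10: print("   ",lo,np.percentile(ac[k],[3,97]).round(1),np.mean(ac[k]).round(1))
```

```text
closing 81.76421634474161 [558.08583242 -93.16717942  80.05621252]
top [340 185  10  24 162] z 92.7 [497.7 -82.4] [20.2 69.1] 81.6 along [-95.3 -27.1] across [-7.7  2.4 11.9]
    -95 [-7.7 11.9] 2.3
    -80 [-7.  11.8] 2.4
    -65 [-7.7 12. ] 2.4
    -50 [-6.5 11.8] 2.7
    -35 [-7.9 10.3] 1.8
scene [332 159  19  34 210] z 94.3 [535.5 -79.7] [ 33.9 125.2] 69.0 along [-86.2  23.8] across [-11.4   7.2  20.6]
```

Run:
```python
from h import *
for n,(x0,y0,w,h) in dict(top=(295,130,75,92),scene=(280,150,95,90)).items():
    p=cv2.imread(f"pics/{n}0.png")[y0:y0+h,x0:x0+w]; f=8
    b=cv2.resize(p,None,fx=f,fy=f,interpolation=cv2.INTER_CUBIC).astype(int)
    m=((b[...,0]-b[...,2]<22)).astype(np.uint8)   # not blue
    m=cv2.morphologyEx(m,cv2.MORPH_CLOSE,np.ones((25,25))); m=cv2.morphologyEx(m,cv2.MORPH_OPEN,np.ones((41,41)))
    c=max(cv2.findContours(m,0,1)[0],key=cv2.contourArea)[:,0]
    X=ray(n,(c+.5)/f-.5+[x0,y0],8)[:,:2]; r=cv2.minAreaRect(X.astype(np.float32)); print(n,"plate",np.round(r[0],1),np.round(r[1],1),round(r[2],2))
    g=b.mean(2); hm=(g<78).astype(np.uint8)
    _,L,st,ce=cv2.connectedComponentsWithStats(hm)
    for i in range(1,len(st)):
        if 800<st[i][4]<8000: print("  hole?",st[i][2:],ray(n,(ce[i]+.5)/f-.5+[x0,y0],8)[0,:2].round(1))
```

```text
top plate [564.2 -46.1] [155.6 240.2] 81.88
  hole? [  60   58 2560] [566.6 -46.4]
scene plate [529.7 -45.9] [181.6 342.3] 81.52
  hole? [  13  106 1084] [771.5  -6.8]
  hole? [  96   49 1692] [ 601.  -223.1]
  hole? [  79   56 3242] [566.5 -52.8]
  hole? [ 410  114 3797] [445.7 -36.5]
```

```bash
python3 -c "
from h import *
row((560,-92.4,14.4),81.8)"
```

```text
row [-1.9  1.  65.7] [-0.0002 -0.0011 -0.0006] dist 66
```

To row units: 50 mm / 600 = 0.0833, 48 mm / 600 = 0.08.

Emit:
{"op": "jog_arm", "data": {
  "increments": {"dx":[-0.0033, -0.0033, -0.0033, -0.0033, -0.0033, -0.0033], "dy":[0.0017, 0.0017, 0.0017, 0.0017, 0.0017, 0.0017], "dz":[0.0167, 0.0417, 0.0667, 0.08, 0.0833, 0.0833], "wx":[0, 0, 0, 0, 0, 0], "wy":[0, 0, 0, 0, 0, 0], "wz":[0, 0, 0, 0, 0, 0]}
}}

```text
clock: 4.8
position: [561.2, -91.7, 30.1]
ee_rot: [0.071, 0.997, -0.0, -0.0]
contact_force: [-0.1, 0.4, -1.8]
gripper_width: 18.4
grasp_force: 59.3
```

Emit:
{"op": "jog_arm", "data": {
  "increments": {"dx":[0, 0, 0, 0, 0], "dy":[0, 0, 0, 0, 0], "dz":[0.0067, 0.0133, 0.0183, 0.0183, 0.0183], "wx":[0, 0, 0, 0, 0], "wy":[0, 0, 0, 0, 0], "wz":[0, 0, 0, 0, 0]}
}}

```text
clock: 5.3
position: [561.2, -91.5, 19.3]
ee_rot: [0.071, 0.997, -0.0, -0.0]
contact_force: [0.5, 0.7, -2.2]
gripper_width: 18.7
grasp_force: 59.3
```

Emit:
{"op": "jog_arm", "data": {
  "increments": {"dx":[0, 0, 0], "dy":[0, 0, 0], "dz":[0.0033, 0.0067, 0.0067], "wx":[0, 0, 0], "wy":[0, 0, 0], "wz":[0, 0, 0]}
}}

```text
clock: 5.6
position: [561.0, -91.5, 15.0]
ee_rot: [0.071, 0.997, -0.0, -0.0]
contact_force: [-0.5, 0.1, -2.2]
gripper_width: 18.4
grasp_force: 59.3
```

Emit:
{"op": "jog_arm", "data": {
  "increments": {"dx":[0, 0, 0], "dy":[0, 0, 0], "dz":[0.0017, 0.0017, 0.0017], "wx":[0, 0, 0], "wy":[0, 0, 0], "wz":[0, 0, 0]}
}}

```text
clock: 5.9
position: [561.3, -91.5, 14.4]
ee_rot: [0.071, 0.997, 0.0, 0.0]
contact_force: [-0.0, -0.6, -1.3]
gripper_width: 18.6
grasp_force: 59.5
```

Emit:
{"op": "jog_arm", "data": {
  "increments": {"dx":[0, 0, 0, 0], "dy":[0, 0, 0, 0], "dz":[0, 0, 0, 0], "wx":[0, 0, 0, 0], "wy":[0, 0, 0, 0], "wz":[0, 0, 0, 0]},
  "finger_gap": 36
}}

```text
clock: 6.3
position: [561.4, -91.5, 14.5]
ee_rot: [0.071, 0.997, 0.0, 0.0]
contact_force: [0.1, 0.2, -0.8]
gripper_width: 36.2
grasp_force: 0.0
```

Emit:
{"op": "jog_arm", "data": {
  "increments": {"dx":[0, 0, 0, 0, 0, 0], "dy":[0, 0, 0, 0, 0, 0], "dz":[-0.025, -0.0833, -0.1583, -0.2, -0.2, -0.2], "wx":[0, 0, 0, 0, 0, 0], "wy":[0, 0, 0, 0, 0, 0], "wz":[0, 0, 0, 0, 0, 0]}
}}

```text
clock: 6.9
position: [561.1, -91.4, 134.7]
ee_rot: [0.071, 0.997, 0.0, 0.001]
contact_force: [0.7, 0.1, -0.6]
gripper_width: 35.9
grasp_force: 0.0
```

```bash
python3 -c "
from h import *
row((434.6,324,134),74.6)"
```

```text
row [184.2 393.2   0.9] [0.0009 0.0009 0.1262] dist 434
```

To row units: 393 mm / 600 = 0.655, 358 mm / 600 = 0.5967, 0.126 rad / 1.5708 = 0.0802.

Emit:
{"op": "jog_arm", "data": {
  "increments": {"dx":[0.0167, 0.0467, 0.08, 0.1133, 0.1467, 0.18, 0.2133, 0.2467, 0.28, 0.3067], "dy":[0.0367, 0.1, 0.17, 0.2417, 0.3133, 0.3833, 0.455, 0.5267, 0.5967, 0.655], "dz":[0, 0, 0, 0, 0, 0, 0, 0, 0, 0], "wx":[0, 0, 0, 0, 0, 0, 0, 0, 0, 0], "wy":[0, 0, 0, 0, 0, 0, 0, 0, 0, 0], "wz":[0.0127, 0.0255, 0.0382, 0.0509, 0.0637, 0.0802, 0.0802, 0.0802, 0.0802, 0.0802]},
  "finger_gap": 60
}}

```text
clock: 7.9
position: [433.0, 325.0, 132.6]
ee_rot: [0.133, 0.991, -0.001, -0.001]
contact_force: [0.6, -0.8, -0.2]
gripper_width: 59.8
grasp_force: 0.0
```

Emit:
{"op": "jog_arm", "data": {
  "increments": {"dx":[0, 0, 0], "dy":[0, 0, 0], "dz":[0, 0, 0], "wx":[0, 0, 0], "wy":[0, 0, 0], "wz":[0, 0, 0]}
}}

```text
clock: 8.2
position: [434.3, 322.4, 133.1]
ee_rot: [0.134, 0.991, -0.001, -0.001]
contact_force: [0.3, 0.4, -0.4]
gripper_width: 59.9
grasp_force: 0.0
```

Run:
```python
from h import *
a=[]
for n,(x0,y0,w,h) in dict(scene=(270,140,120,110),top=(290,110,100,120)).items():
    p,d=viewer.get_image(n); cv2.imwrite(f"pics/{n}3.png",p); np.save(f"pics/{n}3.npy",d)
    a.append(cv2.resize(p[y0:y0+h,x0:x0+w],(int(w*500/h),500),interpolation=cv2.INTER_CUBIC))
a=np.hstack(a); cv2.imwrite("pics/v3.png",cv2.resize(a,(800,int(a.shape[0]*800/a.shape[1]))))
row((434.6,323.5,6.5),74.6)
```

```text
row [  0.5   1.3 127.2] [-0.0014 -0.0006 -0.001 ] dist 127
```

View pics/v3.png

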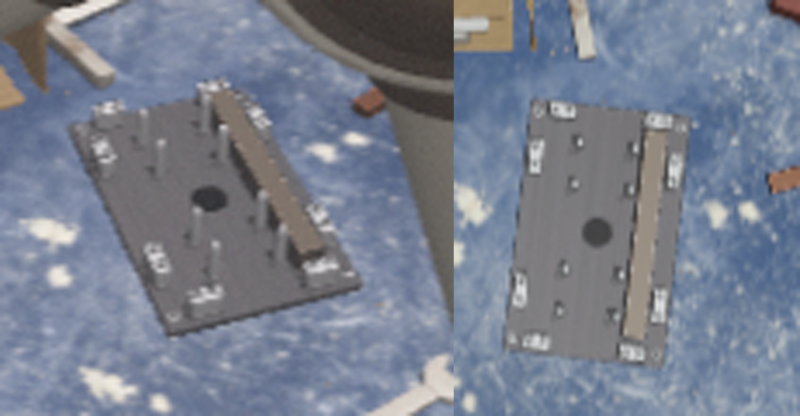

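The first tube lies in the right nest, between the blocks and the pins. Next I grip the second tube.

To row units: 127 mm / 600 = 0.2117, 122 mm / 600 = 0.2033.

Emit:
{"op": "jog_arm", "data": {
  "increments": {"dx":[0, 0, 0, 0, 0, 0, 0], "dy":[0.0017, 0.0017, 0.0017, 0.0017, 0.0017, 0.0017, 0.0017], "dz":[0.0667, 0.125, 0.175, 0.2033, 0.2117, 0.2117, 0.2117], "wx":[0, 0, 0, 0, 0, 0, 0], "wy":[0, 0, 0, 0, 0, 0, 0], "wz":[0, 0, 0, 0, 0, 0, 0]},
  "finger_gap": 60
}}

```text
clock: 9.0
position: [435.8, 324.9, 8.4]
ee_rot: [0.134, 0.991, 0.001, 0.001]
contact_force: [-0.0, -0.1, 0.0]
gripper_width: 60.0
grasp_force: 0.0
```

Emit:
{"op": "jog_arm", "data": {
  "increments": {"dx":[0, 0, 0, 0, 0, 0], "dy":[0, 0, 0, 0, 0, 0], "dz":[0, 0, 0, 0, 0, 0], "wx":[0, 0, 0, 0, 0, 0], "wy":[0, 0, 0, 0, 0, 0], "wz":[0, 0, 0, 0, 0, 0]},
  "finger_gap": 10
}}

```text
clock: 9.6
position: [435.3, 325.0, 8.4]
ee_rot: [0.133, 0.991, 0.001, 0.0]
contact_force: [-1.5, -1.3, 6.7]
gripper_width: 18.4
grasp_force: 61.1
```

Emit:
{"op": "jog_arm", "data": {
  "increments": {"dx":[0, 0, 0, 0, 0], "dy":[0, 0, 0, 0, 0], "dz":[-0.025, -0.075, -0.125, -0.125, -0.125], "wx":[0, 0, 0, 0, 0], "wy":[0, 0, 0, 0, 0], "wz":[0, 0, 0, 0, 0]}
}}

```text
clock: 10.1
position: [434.7, 324.5, 82.5]
ee_rot: [0.134, 0.991, 0.0, -0.0]
contact_force: [-0.3, -0.8, -3.0]
gripper_width: 18.0
grasp_force: 60.3
```

Run:
```python
from h import *
P=cloud("top",np.load("pics/top3.npy")); m=((P[...,2]>22)&(P[...,2]<34)&(abs(P[...,0]-560)<110)&(abs(P[...,1]+90)<22)).astype(np.uint8)
_,L,st,_=cv2.connectedComponentsWithStats(m,connectivity=4); l=1+st[1:,4].argmax(); q=P[L==l]; r=cv2.minAreaRect(q[:,:2].astype(np.float32)); print(st[l],np.median(q[:,2]),q.mean(0).round(1),r)
row((572.5,-5,80),81.8)
```

```text
[339 148  13  60 382] 27.771688724024138 [560.3 -89.1  27.7] ((560.5697021484375, -89.2254638671875), (20.274356842041016, 188.787353515625), 81.86234283447266)
row [-220.4 -281.1    2.2] [ 0.0009 -0.0002 -0.1256] dist 357
```

To row units: -281 mm / 600 = -0.4683, -267 mm / 600 = -0.445, -0.126 rad / 1.5708 = -0.0802.

Emit:
{"op": "jog_arm", "data": {
  "increments": {"dx":[-0.02, -0.0583, -0.1083, -0.1583, -0.2083, -0.2583, -0.3083, -0.35, -0.3667, -0.3667], "dy":[-0.0267, -0.075, -0.1383, -0.2017, -0.265, -0.3283, -0.3917, -0.445, -0.4683, -0.4683], "dz":[0, 0, 0, 0, 0, 0, 0, 0, 0.0033, 0.0033], "wx":[0, 0, 0, 0, 0, 0, 0, 0, 0, 0], "wy":[0, 0, 0, 0, 0, 0, 0, 0, 0, 0], "wz":[-0.0127, -0.0255, -0.0382, -0.0509, -0.0637, -0.0802, -0.0802, -0.0802, -0.0802, -0.0802]}
}}

```text
clock: 11.1
position: [571.7, -7.3, 77.8]
ee_rot: [0.073, 0.997, -0.001, -0.002]
contact_force: [0.4, 0.4, -2.2]
gripper_width: 18.8
grasp_force: 60.2
```

Emit:
{"op": "jog_arm", "data": {
  "increments": {"dx":[0, 0, 0], "dy":[0, 0, 0], "dz":[0, 0, 0], "wx":[0, 0, 0], "wy":[0, 0, 0], "wz":[0, 0, 0]}
}}

```text
clock: 11.4
position: [572.2, -3.6, 80.0]
ee_rot: [0.07, 0.998, -0.0, -0.0]
contact_force: [0.1, 0.4, -2.7]
gripper_width: 18.1
grasp_force: 60.2
```

Run:
```python
from h import *
s=arm.read_state(); row((572.8,-5,30),81.8,s)
p0=s["position"]; y=Ro.from_quat(s["ee_rot"]).as_matrix()[:,1]; yy=y[:2]*np.sign(y[1]); ax=np.array([yy[1],-yy[0]])
p,d=viewer.get_image("top"); P=cloud("top",d)
m=((abs(P[...,0]-p0[0])<115)&(abs(P[...,1]-p0[1])<40)&(P[...,2]>75)&(P[...,2]<105)).astype(np.uint8)
_,L,st,_=cv2.connectedComponentsWithStats(m)
for l in range(1,len(st)):
    if st[l][4]>40:
        e=P[L==l][:,:2]-p0[:2]; print(st[l],"along",np.percentile(e@ax,[1,99]).round(1),"across",np.percentile(e@yy,[3,97]).round(1))
```

```text
row [-0.8 -1.3 50. ] [-0.0001 -0.0007  0.0026] dist 50
[311 182   9  23 151] along [-95.2 -28.3] across [-7.7 11.1]
```

To row units: 49 mm / 600 = 0.0817, 47 mm / 600 = 0.0783, 0.002 rad / 1.5708 = 0.0013.

Emit:
{"op": "jog_arm", "data": {
  "increments": {"dx":[-0.0017, -0.0017, -0.0017, -0.0017, -0.0017, -0.0017], "dy":[-0.0023, -0.0023, -0.0023, -0.0023, -0.0023, -0.0023], "dz":[0.0167, 0.0417, 0.0667, 0.0783, 0.0817, 0.0817], "wx":[0, 0, 0, 0, 0, 0], "wy":[0, 0, 0, 0, 0, 0], "wz":[0.0013, 0.0013, 0.0013, 0.0013, 0.0013, 0.0013]}
}}

```text
clock: 12.05
position: [573.5, -6.1, 31.1]
ee_rot: [0.072, 0.997, -0.0, -0.0]
contact_force: [-0.4, -0.4, -1.3]
gripper_width: 18.5
grasp_force: 60.2
```

Emit:
{"op": "jog_arm", "data": {
  "increments": {"dx":[0, 0, 0, 0], "dy":[0, 0, 0, 0], "dz":[0.0067, 0.0133, 0.0167, 0.0167], "wx":[0, 0, 0, 0], "wy":[0, 0, 0, 0], "wz":[0, 0, 0, 0]}
}}

```text
clock: 12.45
position: [573.2, -6.3, 21.1]
ee_rot: [0.072, 0.997, -0.0, -0.0]
contact_force: [1.0, -0.8, -1.9]
gripper_width: 17.9
grasp_force: 60.2
```

Emit:
{"op": "jog_arm", "data": {
  "increments": {"dx":[0, 0, 0, 0], "dy":[0, 0, 0, 0], "dz":[0.0033, 0.0067, 0.0067, 0.0067], "wx":[0, 0, 0, 0], "wy":[0, 0, 0, 0], "wz":[0, 0, 0, 0]}
}}

```text
clock: 12.85
position: [573.4, -6.2, 17.3]
ee_rot: [0.072, 0.997, -0.0, -0.0]
contact_force: [0.9, 0.2, -1.8]
gripper_width: 17.9
grasp_force: 60.2
```

To row units: 1 mm / 600 = 0.0017.

Emit:
{"op": "jog_arm", "data": {
  "increments": {"dx":[0, 0, 0], "dy":[0.0017, 0.0017, 0.0017], "dz":[0.0017, 0.0017, 0.0017], "wx":[0, 0, 0], "wy":[0, 0, 0], "wz":[0, 0, 0]}
}}

```text
clock: 13.15
position: [573.8, -5.1, 16.4]
ee_rot: [0.072, 0.997, 0.0, 0.0]
contact_force: [0.1, -0.0, -1.3]
gripper_width: 18.4
grasp_force: 60.2
```

Emit:
{"op": "jog_arm", "data": {
  "increments": {"dx":[0, 0, 0, 0], "dy":[0, 0, 0, 0], "dz":[0, 0, 0, 0], "wx":[0, 0, 0, 0], "wy":[0, 0, 0, 0], "wz":[0, 0, 0, 0]},
  "finger_gap": 36
}}

```text
clock: 13.55
position: [573.7, -5.2, 16.5]
ee_rot: [0.072, 0.997, 0.0, 0.0]
contact_force: [-0.2, -1.2, 0.1]
gripper_width: 35.9
grasp_force: 0.0
```

Emit:
{"op": "jog_arm", "data": {
  "increments": {"dx":[0, 0, 0, 0, 0, 0, 0], "dy":[0, 0, 0, 0, 0, 0, 0], "dz":[-0.025, -0.0833, -0.1583, -0.225, -0.25, -0.25, -0.25], "wx":[0, 0, 0, 0, 0, 0, 0], "wy":[0, 0, 0, 0, 0, 0, 0], "wz":[0, 0, 0, 0, 0, 0, 0]}
}}

```text
clock: 14.25
position: [573.0, -5.2, 165.7]
ee_rot: [0.072, 0.997, 0.0, -0.0]
contact_force: [-0.0, -0.1, -0.7]
gripper_width: 36.1
grasp_force: 0.0
```

Run:
```python
from h import *
print(np.round(arm.read_state()["joints"],2))
row((600.8,226.5,165),0.8)
P=cloud("top",np.load("pics/top0.npy")); k=(P[...,2]>30)&(P[...,2]<500)&(P[...,1]>120)&(P[...,1]<320)&(P[...,0]>560)&(P[...,0]<800)
q=P[k]
for x in range(600,800,20):
    w=q[(q[:,0]>=x)&(q[:,0]<x+20)]
    if len(w): print(x,len(w),np.percentile(w[:,2],[5,50,95]).round())
```

```text
[ 0.27  0.35 -0.22 -0.   -1.   -1.99]
row [  5.8 233.3   0.8] [-5.0000e-04 -1.0000e-03  1.4122e+00] dist 233
660 145 [73. 80. 85.]
680 513 [80. 90. 99.]
700 529 [ 96. 106. 115.]
720 905 [113. 128. 255.]
740 901 [125. 222. 264.]
760 773 [128. 243. 268.]
780 653 [216. 247. 269.]
```

To row units: 233 mm / 600 = 0.3883, 110 mm / 600 = 0.1833, -1.38 rad / 1.5708 = -0.8785.

Emit:
{"op": "jog_arm", "data": {
  "increments": {"dx":[0, 0, 0, 0.0033, 0.0033, 0.0067, 0.0067, 0.0083, 0.01, 0.01], "dy":[0.025, 0.0583, 0.1, 0.1417, 0.1833, 0.225, 0.2667, 0.3083, 0.35, 0.3883], "dz":[0, 0, 0, 0, 0, 0, 0, 0, 0, 0], "wx":[0, 0, 0, 0, 0, 0, 0, 0, 0, 0], "wy":[0, 0, 0, 0, 0, 0, 0, 0, 0, 0], "wz":[-0.0764, -0.1655, -0.2546, -0.3438, -0.4329, -0.522, -0.6112, -0.7003, -0.7894, -0.8785]},
  "finger_gap": 40
}}

```text
clock: 15.25
position: [600.1, 226.9, 163.5]
ee_rot: [-0.582, 0.813, 0.0, -0.002]
contact_force: [0.7, -0.4, 0.5]
gripper_width: 40.1
grasp_force: 0.0
```

Emit:
{"op": "jog_arm", "data": {
  "increments": {"dx":[0, 0, 0, 0, 0], "dy":[0, 0, 0, 0, 0], "dz":[0, 0, 0, 0, 0], "wx":[0, 0, 0, 0, 0], "wy":[0, 0, 0, 0, 0], "wz":[-0.0891, -0.1783, -0.2228, -0.2228, -0.2228]}
}}

```text
clock: 15.75
position: [600.5, 225.9, 164.5]
ee_rot: [0.712, -0.702, -0.0, 0.002]
contact_force: [-0.3, -0.1, 0.1]
gripper_width: 40.3
grasp_force: 0.0
```

Run:
```python
from h import *
print(np.round(arm.read_state()["joints"],2))
row((600.8,226.5,3),0.8)
a=[]
for n,(x0,y0,w,h) in dict(scene=(270,140,120,110),top=(290,110,100,120)).items():
    p,d=viewer.get_image(n); cv2.imwrite(f"pics/{n}4.png",p); np.save(f"pics/{n}4.npy",d)
    a.append(cv2.resize(p[y0:y0+h,x0:x0+w],(int(w*500/h),500),interpolation=cv2.INTER_CUBIC))
a=np.hstack(a); cv2.imwrite("pics/v4.png",cv2.resize(a,(800,int(a.shape[0]*800/a.shape[1]))))
```

```text
[ 0.61  0.46 -0.04 -0.   -1.07 -0.6 ]
row [ -0.9  -0.7 161.5] [ 0.0027 -0.0016 -0.0007] dist 162
```

View pics/v4.png

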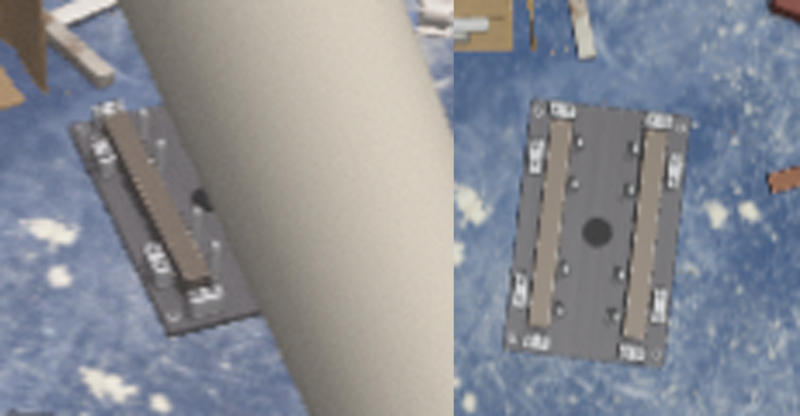

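Both tubes are in their nests, one per side. Next I descend on the left bar.

To row units: 160 mm / 600 = 0.2667, 158 mm / 600 = 0.2633.

Emit:
{"op": "jog_arm", "data": {
  "increments": {"dx":[-0.0017, -0.0017, -0.0017, -0.0017, -0.0017, -0.0017, -0.0017, -0.0017], "dy":[-0.0017, -0.0017, -0.0017, -0.0017, -0.0017, -0.0017, -0.0017, -0.0017], "dz":[0.05, 0.1167, 0.1833, 0.23, 0.2533, 0.2633, 0.2667, 0.2667], "wx":[0, 0, 0, 0, 0, 0, 0, 0], "wy":[0, 0, 0, 0, 0, 0, 0, 0], "wz":[0, 0, 0, 0, 0, 0, 0, 0]}
}}

```text
clock: 16.65
position: [603.0, 227.8, 7.6]
ee_rot: [0.712, -0.702, 0.0, -0.001]
contact_force: [-1.1, 0.1, 0.2]
gripper_width: 40.0
grasp_force: 0.0
```

Emit:
{"op": "jog_arm", "data": {
  "increments": {"dx":[0, 0, 0, 0, 0], "dy":[0, 0, 0, 0, 0], "dz":[0, 0, 0, 0, 0], "wx":[0, 0, 0, 0, 0], "wy":[0, 0, 0, 0, 0], "wz":[0, 0, 0, 0, 0]},
  "finger_gap": 8
}}

```text
clock: 17.15
position: [602.7, 227.6, 8.0]
ee_rot: [0.713, -0.702, 0.0, -0.001]
contact_force: [-2.1, -0.3, 6.3]
gripper_width: 14.9
grasp_force: 58.7
```

The grip is only 2 mm deep on the bar, so I regrip lower.

To row units: 5 mm / 600 = 0.0083, 3 mm / 600 = 0.005.

Emit:
{"op": "jog_arm", "data": {
  "increments": {"dx":[0, 0, 0, 0, 0, 0, 0], "dy":[0, 0, 0, 0, 0, 0, 0], "dz":[0, 0, 0, 0.005, 0.0083, 0.0083, 0.0083], "wx":[0, 0, 0, 0, 0, 0, 0], "wy":[0, 0, 0, 0, 0, 0, 0], "wz":[0, 0, 0, 0, 0, 0, 0]},
  "finger_gap": 40
}}

```text
clock: 17.85
position: [602.1, 227.2, 1.0]
ee_rot: [0.712, -0.702, -0.0, 0.0]
contact_force: [0.3, 0.1, -0.3]
gripper_width: 39.8
grasp_force: 0.0
```

Emit:
{"op": "jog_arm", "data": {
  "increments": {"dx":[0, 0, 0, 0, 0], "dy":[0, 0, 0, 0, 0], "dz":[0, 0, 0, 0, 0], "wx":[0, 0, 0, 0, 0], "wy":[0, 0, 0, 0, 0], "wz":[0, 0, 0, 0, 0]},
  "finger_gap": 8
}}

```text
clock: 18.35
position: [602.3, 227.3, 1.6]
ee_rot: [0.712, -0.702, 0.0, -0.0]
contact_force: [-0.8, -0.3, 2.4]
gripper_width: 15.6
grasp_force: 60.3
```

Emit:
{"op": "jog_arm", "data": {
  "increments": {"dx":[0, 0, 0, 0, 0, 0], "dy":[0, 0, 0, 0, 0, 0], "dz":[-0.025, -0.075, -0.1417, -0.1667, -0.1667, -0.1667], "wx":[0, 0, 0, 0, 0, 0], "wy":[0, 0, 0, 0, 0, 0], "wz":[0, 0, 0, 0, 0, 0]}
}}

```text
clock: 18.95
position: [601.4, 227.0, 101.0]
ee_rot: [0.712, -0.702, -0.0, 0.0]
contact_force: [0.1, -0.3, -1.2]
gripper_width: 15.8
grasp_force: 59.9
```

Run:
```python
from h import *
a=np.radians(-8.2); c=np.array([567.4,-48.7]); x=np.array([np.cos(a),np.sin(a)])
f,n=c+58*x,c-58*x; print("far",f,"near",n)
row((*f,105),-8.2)
```

```text
far [624.80702139 -56.97247815] near [509.99297861 -40.42752185]
row [284.3 -19.3  -4. ] [1.000e-03 1.000e-04 1.575e-01] dist 285
```

To row units: 284 mm / 600 = 0.4733, 274 mm / 600 = 0.4567, 0.157 rad / 1.5708 = 0.0999.

Emit:
{"op": "jog_arm", "data": {
  "increments": {"dx":[0.025, 0.075, 0.1417, 0.2083, 0.275, 0.3417, 0.4083, 0.4567, 0.4733, 0.4733], "dy":[-0.0017, -0.005, -0.01, -0.0133, -0.0183, -0.0233, -0.0283, -0.0317, -0.0317, -0.0317], "dz":[0, 0, 0, 0, 0, 0, 0, -0.0067, -0.0067, -0.0067], "wx":[0, 0, 0, 0, 0, 0, 0, 0, 0, 0], "wy":[0, 0, 0, 0, 0, 0, 0, 0, 0, 0], "wz":[0.0127, 0.0255, 0.0446, 0.0637, 0.0828, 0.0999, 0.0999, 0.0999, 0.0999, 0.0999]}
}}

```text
clock: 19.95
position: [624.2, -58.5, 103.8]
ee_rot: [-0.654, 0.757, 0.001, -0.001]
contact_force: [-0.2, 0.2, -0.4]
gripper_width: 15.8
grasp_force: 59.9
```

Emit:
{"op": "jog_arm", "data": {
  "increments": {"dx":[0, 0, 0], "dy":[0, 0, 0], "dz":[0, 0, 0], "wx":[0, 0, 0], "wy":[0, 0, 0], "wz":[0, 0, 0]}
}}

```text
clock: 20.25
position: [625.3, -55.2, 105.1]
ee_rot: [-0.656, 0.755, 0.0, -0.0]
contact_force: [0.2, -0.1, -2.8]
gripper_width: 15.6
grasp_force: 59.9
```

Run:
```python
from h import *
s=arm.read_state(); row((624.8,-57,45),-8.2,s); print(s["position"])
a=[]
for n,(x0,y0,w,h) in dict(scene=(270,120,120,130),top=(280,90,110,130)).items():
    p,d=viewer.get_image(n); cv2.imwrite(f"pics/{n}5.png",p); np.save(f"pics/{n}5.npy",d)
    a.append(cv2.resize(p[y0:y0+h,x0:x0+w],(int(w*500/h),500),interpolation=cv2.INTER_CUBIC))
a=np.hstack(a); cv2.imwrite("pics/v5.png",cv2.resize(a,(800,int(a.shape[0]*800/a.shape[1]))))
```

```text
row [ 1.8  0.2 60.1] [ 0.0004 -0.      0.0028] dist 60
[625.29670146 -55.23191113 105.09952368]
```

View pics/v5.png

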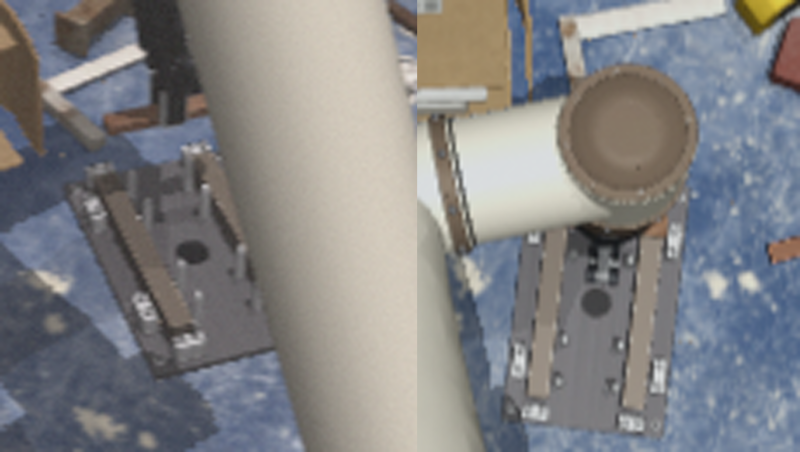

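The bar is held level over the far crossing. I lower it.

To row units: 60 mm / 600 = 0.1, 50 mm / 600 = 0.0833, 0.003 rad / 1.5708 = 0.0019.

Emit:
{"op": "jog_arm", "data": {
  "increments": {"dx":[0.0033, 0.0033, 0.0033, 0.0033, 0.0033, 0.0033], "dy":[0, 0, 0, 0, 0, 0], "dz":[0.025, 0.0583, 0.0833, 0.1, 0.1, 0.1], "wx":[0, 0, 0, 0, 0, 0], "wy":[0, 0, 0, 0, 0, 0], "wz":[0.0019, 0.0019, 0.0019, 0.0019, 0.0019, 0.0019]}
}}

```text
clock: 20.95
position: [625.6, -58.2, 45.7]
ee_rot: [-0.654, 0.756, -0.0, 0.0]
contact_force: [0.4, -0.3, -1.0]
gripper_width: 16.1
grasp_force: 59.9
```

Emit:
{"op": "jog_arm", "data": {
  "increments": {"dx":[0, 0, 0, 0, 0, 0], "dy":[0, 0, 0, 0, 0, 0], "dz":[0.0067, 0.0133, 0.0183, 0.02, 0.02, 0.02], "wx":[0, 0, 0, 0, 0, 0], "wy":[0, 0, 0, 0, 0, 0], "wz":[0, 0, 0, 0, 0, 0]}
}}

```text
clock: 21.55
position: [625.2, -58.4, 33.4]
ee_rot: [-0.654, 0.756, -0.0, 0.0]
contact_force: [1.1, -0.5, -1.9]
gripper_width: 15.9
grasp_force: 59.9
```

To row units: 3.2 mm / 600 = 0.0053, 2.5 mm / 600 = 0.0042.

Emit:
{"op": "jog_arm", "data": {
  "increments": {"dx":[-0.0017, -0.0017, -0.0017, -0.0017], "dy":[0, 0, 0, 0], "dz":[0.0025, 0.0042, 0.0053, 0.0053], "wx":[0, 0, 0, 0], "wy":[0, 0, 0, 0], "wz":[0, 0, 0, 0]}
}}

```text
clock: 21.95
position: [625.2, -57.4, 29.9]
ee_rot: [-0.654, 0.756, 0.0, -0.0]
contact_force: [0.2, -0.4, -1.0]
gripper_width: 15.7
grasp_force: 59.9
```

Emit:
{"op": "jog_arm", "data": {
  "increments": {"dx":[0, 0, 0], "dy":[0, 0, 0], "dz":[0.0007, 0.0007, 0.0007], "wx":[0, 0, 0], "wy":[0, 0, 0], "wz":[0, 0, 0]}
}}

```text
clock: 22.25
position: [625.3, -57.4, 29.7]
ee_rot: [-0.654, 0.756, -0.0, 0.0]
contact_force: [0.1, -0.2, -1.0]
gripper_width: 16.2
grasp_force: 59.9
```

Emit:
{"op": "jog_arm", "data": {
  "increments": {"dx":[0, 0, 0], "dy":[0, 0, 0], "dz":[0, 0, 0], "wx":[0, 0, 0], "wy":[0, 0, 0], "wz":[0, 0, 0]},
  "finger_gap": 30
}}

```text
clock: 22.55
position: [625.5, -57.4, 30.0]
ee_rot: [-0.654, 0.756, -0.0, 0.0]
contact_force: [-0.3, 0.8, 0.3]
gripper_width: 29.6
grasp_force: 0.0
```

Emit:
{"op": "jog_arm", "data": {
  "increments": {"dx":[0, 0, 0, 0, 0, 0], "dy":[0, 0, 0, 0, 0, 0], "dz":[-0.025, -0.0833, -0.1583, -0.1833, -0.1833, -0.1833], "wx":[0, 0, 0, 0, 0, 0], "wy":[0, 0, 0, 0, 0, 0], "wz":[0, 0, 0, 0, 0, 0]}
}}

```text
clock: 23.15
position: [624.8, -57.3, 139.4]
ee_rot: [-0.654, 0.757, 0.0, 0.0]
contact_force: [0.8, 0.1, 0.3]
gripper_width: 30.3
grasp_force: 0.0
```

Run:
```python
from h import *
print(np.round(arm.read_state()["joints"],2))
row((586.5,-369,140),-1.8)
```

```text
[ 0.17  0.46 -0.11 -0.   -1.   -0.31]
row [313.9  -7.3  -0.7] [ 0.0004  0.0005 -0.114 ] dist 314
```

To row units: 314 mm / 600 = 0.5233, 308 mm / 600 = 0.5133, -0.114 rad / 1.5708 = -0.0726.

Emit:
{"op": "jog_arm", "data": {
  "increments": {"dx":[0.025, 0.0833, 0.15, 0.2167, 0.2833, 0.35, 0.4167, 0.475, 0.5133, 0.5233], "dy":[0, -0.0017, -0.0033, -0.005, -0.0067, -0.0083, -0.01, -0.0117, -0.0117, -0.0117], "dz":[0, 0, 0, 0, 0, 0, 0, 0, 0, 0], "wx":[0, 0, 0, 0, 0, 0, 0, 0, 0, 0], "wy":[0, 0, 0, 0, 0, 0, 0, 0, 0, 0], "wz":[-0.0127, -0.0255, -0.0446, -0.0726, -0.0726, -0.0726, -0.0726, -0.0726, -0.0726, -0.0726]},
  "finger_gap": 40
}}

```text
clock: 24.15
position: [584.9, -371.3, 136.7]
ee_rot: [-0.695, 0.719, 0.002, -0.001]
contact_force: [-0.2, -0.2, 0.0]
gripper_width: 40.1
grasp_force: 0.0
```

Emit:
{"op": "jog_arm", "data": {
  "increments": {"dx":[0, 0, 0], "dy":[0, 0, 0], "dz":[0, 0, 0], "wx":[0, 0, 0], "wy":[0, 0, 0], "wz":[0, 0, 0]}
}}

```text
clock: 24.45
position: [587.0, -367.8, 139.3]
ee_rot: [-0.697, 0.717, 0.0, -0.0]
contact_force: [-0.7, 0.2, 0.2]
gripper_width: 39.8
grasp_force: 0.0
```

Run:
```python
from h import *
s=arm.read_state(); row((586.5,-369,2),-1.8,s)
a=[]
for n,(x0,y0,w,h) in dict(scene=(270,120,120,130),top=(280,90,110,130)).items():
    p,d=viewer.get_image(n); cv2.imwrite(f"pics/{n}6.png",p); np.save(f"pics/{n}6.npy",d)
    a.append(cv2.resize(p[y0:y0+h,x0:x0+w],(int(w*500/h),500),interpolation=cv2.INTER_CUBIC))
a=np.hstack(a); cv2.imwrite("pics/v6.png",cv2.resize(a,(800,int(a.shape[0]*800/a.shape[1]))))
```

```text
row [  1.3   0.4 137.3] [0.0008 0.0005 0.002 ] dist 137
```

View pics/v6.png

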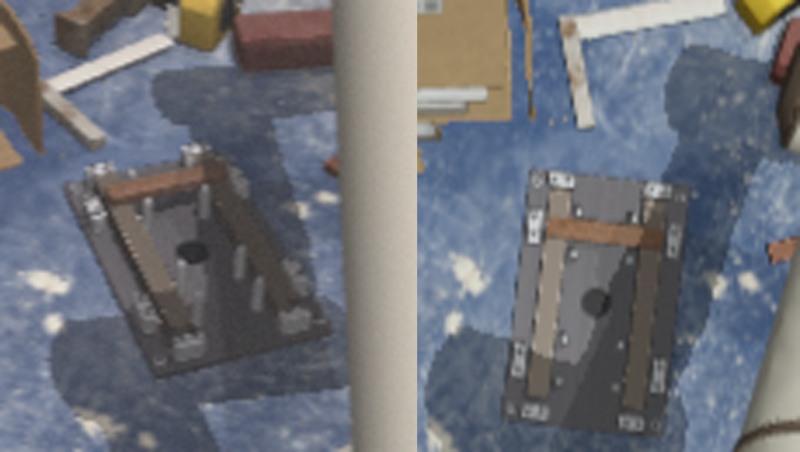

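The first bar lies between its four pins with both ends on the tubes. Next is the second bar.

The rows are not in the units I measure in: shifts go in shares of 0.6 m and turns go in shares of pi/2 rad. I convert before sending: 132 mm / 600 = 0.22, 130 mm / 600 = 0.2167.

Emit:
{"op": "jog_arm", "data": {
  "increments": {"dx":[0.0017, 0.0017, 0.0017, 0.0017, 0.0017, 0.0017, 0.0017, 0.0017], "dy":[0, 0, 0, 0, 0, 0, 0, 0], "dz":[0.05, 0.1083, 0.1667, 0.2033, 0.2167, 0.22, 0.22, 0.22], "wx":[0, 0, 0, 0, 0, 0, 0, 0], "wy":[0, 0, 0, 0, 0, 0, 0, 0], "wz":[0, 0, 0, 0, 0, 0, 0, 0]}
}}

```text
clock: 25.35
position: [588.0, -370.5, 9.6]
ee_rot: [-0.696, 0.718, -0.002, 0.001]
contact_force: [0.3, -0.1, 1.1]
gripper_width: 39.9
grasp_force: 0.0
```

To row units: 8 mm / 600 = 0.0133, 7 mm / 600 = 0.0117.

Emit:
{"op": "jog_arm", "data": {
  "increments": {"dx":[-0.0017, -0.0017, -0.0017, -0.0017, -0.0017], "dy":[0, 0, 0, 0, 0], "dz":[0.0067, 0.0117, 0.0133, 0.0133, 0.0133], "wx":[0, 0, 0, 0, 0], "wy":[0, 0, 0, 0, 0], "wz":[0, 0, 0, 0, 0]}
}}

```text
clock: 25.85
position: [586.8, -369.2, -0.3]
ee_rot: [-0.696, 0.718, -0.0, -0.0]
contact_force: [0.2, 0.8, -0.5]
gripper_width: 39.8
grasp_force: 0.0
```

Emit:
{"op": "jog_arm", "data": {
  "increments": {"dx":[0, 0, 0, 0, 0], "dy":[0, 0, 0, 0, 0], "dz":[0, 0, 0, 0, 0], "wx":[0, 0, 0, 0, 0], "wy":[0, 0, 0, 0, 0], "wz":[0, 0, 0, 0, 0]},
  "finger_gap": 8
}}

```text
clock: 26.35
position: [587.2, -369.5, 0.6]
ee_rot: [-0.696, 0.718, -0.001, 0.0]
contact_force: [-1.1, 0.6, 5.5]
gripper_width: 15.8
grasp_force: 61.6
```

Emit:
{"op": "jog_arm", "data": {
  "increments": {"dx":[0, 0, 0, 0, 0, 0], "dy":[0, 0, 0, 0, 0, 0], "dz":[-0.025, -0.075, -0.1417, -0.1667, -0.1667, -0.1667], "wx":[0, 0, 0, 0, 0, 0], "wy":[0, 0, 0, 0, 0, 0], "wz":[0, 0, 0, 0, 0, 0]}
}}

```text
clock: 26.95
position: [585.8, -368.4, 98.3]
ee_rot: [-0.696, 0.718, 0.001, 0.0]
contact_force: [-0.7, -0.9, -2.0]
gripper_width: 16.1
grasp_force: 60.2
```

Run:
```python
from h import *
row((510.2,-40.4,102),-8.2)
```

```text
row [-325.5   86.    -2.9] [0.002  0.0017 0.1114] dist 337
```

To row units: -325.5 mm / 600 = -0.5425, -320 mm / 600 = -0.5333, 0.111 rad / 1.5708 = 0.0707.

Emit:
{"op": "jog_arm", "data": {
  "increments": {"dx":[-0.025, -0.0833, -0.15, -0.225, -0.3, -0.375, -0.4417, -0.5, -0.5333, -0.5425], "dy":[0.0067, 0.0217, 0.04, 0.06, 0.08, 0.1, 0.1167, 0.1317, 0.1417, 0.1433], "dz":[0, 0, 0, 0, 0, 0, 0, -0.005, -0.005, -0.005], "wx":[0, 0, 0, 0, 0, 0, 0, 0, 0, 0], "wy":[0, 0, 0, 0, 0, 0, 0, 0, 0, 0], "wz":[0.0127, 0.0255, 0.0382, 0.0573, 0.0707, 0.0707, 0.0707, 0.0707, 0.0707, 0.0707]}
}}

```text
clock: 27.95
position: [508.8, -39.5, 100.9]
ee_rot: [-0.656, 0.755, 0.001, -0.002]
contact_force: [0.3, 0.8, -2.2]
gripper_width: 16.1
grasp_force: 60.1
```

Emit:
{"op": "jog_arm", "data": {
  "increments": {"dx":[0, 0, 0], "dy":[0, 0, 0], "dz":[0, 0, 0], "wx":[0, 0, 0], "wy":[0, 0, 0], "wz":[0, 0, 0]}
}}

```text
clock: 28.25
position: [510.8, -42.1, 102.1]
ee_rot: [-0.655, 0.756, 0.0, -0.001]
contact_force: [-0.0, -0.2, -1.1]
gripper_width: 16.5
grasp_force: 60.1
```

Run:
```python
from h import *
s=arm.read_state(); row((510.2,-40.9,45),-8.2,s); print(s["position"])
```

```text
row [-1.1  0.7 57.1] [ 0.0011 -0.0004 -0.0005] dist 57
[510.82323884 -42.11003953 102.11796391]
```

To row units: 57 mm / 600 = 0.095, 50 mm / 600 = 0.0833.

Emit:
{"op": "jog_arm", "data": {
  "increments": {"dx":[-0.0017, -0.0017, -0.0017, -0.0017, -0.0017, -0.0017], "dy":[0, 0, 0, 0, 0, 0], "dz":[0.025, 0.0583, 0.0833, 0.095, 0.095, 0.095], "wx":[0, 0, 0, 0, 0, 0], "wy":[0, 0, 0, 0, 0, 0], "wz":[0, 0, 0, 0, 0, 0]}
}}

```text
clock: 28.85
position: [511.6, -40.5, 46.1]
ee_rot: [-0.655, 0.756, -0.0, 0.0]
contact_force: [-0.7, -0.2, -1.2]
gripper_width: 16.0
grasp_force: 60.2
```

Emit:
{"op": "jog_arm", "data": {
  "increments": {"dx":[0, 0, 0, 0, 0, 0], "dy":[0, 0, 0, 0, 0, 0], "dz":[0.0067, 0.0133, 0.0183, 0.02, 0.02, 0.02], "wx":[0, 0, 0, 0, 0, 0], "wy":[0, 0, 0, 0, 0, 0], "wz":[0, 0, 0, 0, 0, 0]}
}}

```text
clock: 29.45
position: [511.2, -40.1, 33.8]
ee_rot: [-0.655, 0.755, -0.0, 0.0]
contact_force: [0.0, -1.0, -2.3]
gripper_width: 15.8
grasp_force: 60.2
```

To row units: 4 mm / 600 = 0.0067, 3 mm / 600 = 0.005.

Emit:
{"op": "jog_arm", "data": {
  "increments": {"dx":[0, 0, 0, 0], "dy":[0.0017, 0.0017, 0.0017, 0.0017], "dz":[0.0025, 0.005, 0.0067, 0.0067], "wx":[0, 0, 0, 0], "wy":[0, 0, 0, 0], "wz":[0, 0, 0, 0]}
}}

```text
clock: 29.85
position: [510.0, -40.0, 29.5]
ee_rot: [-0.655, 0.755, 0.0, -0.0]
contact_force: [-0.1, -0.1, -2.0]
gripper_width: 15.8
grasp_force: 60.2
```

Emit:
{"op": "jog_arm", "data": {
  "increments": {"dx":[0, 0, 0], "dy":[0, 0, 0], "dz":[0.0013, 0.0013, 0.0013], "wx":[0, 0, 0], "wy":[0, 0, 0], "wz":[0, 0, 0]}
}}

```text
clock: 30.15
position: [510.1, -40.0, 28.9]
ee_rot: [-0.655, 0.756, 0.0, 0.0]
contact_force: [0.1, 0.0, -1.3]
gripper_width: 15.8
grasp_force: 60.2
```

Release the bar, lift, and move clear to the right so the views are open.

Emit:
{"op": "jog_arm", "data": {
  "increments": {"dx":[0, 0, 0], "dy":[0, 0, 0], "dz":[0, 0, 0], "wx":[0, 0, 0], "wy":[0, 0, 0], "wz":[0, 0, 0]},
  "finger_gap": 30
}}

```text
clock: 30.45
position: [510.4, -40.0, 29.2]
ee_rot: [-0.655, 0.755, -0.0, 0.0]
contact_force: [0.1, 0.0, 0.1]
gripper_width: 30.0
grasp_force: 0.0
```

Emit:
{"op": "jog_arm", "data": {
  "increments": {"dx":[0, 0, 0, 0, 0, 0], "dy":[0, 0, 0, 0, 0, 0], "dz":[-0.025, -0.0833, -0.1583, -0.2333, -0.25, -0.25], "wx":[0, 0, 0, 0, 0, 0], "wy":[0, 0, 0, 0, 0, 0], "wz":[0, 0, 0, 0, 0, 0]}
}}

```text
clock: 31.05
position: [511.2, -39.7, 181.2]
ee_rot: [-0.655, 0.755, -0.001, 0.002]
contact_force: [-0.8, -0.6, -0.1]
gripper_width: 29.9
grasp_force: 0.0
```

Emit:
{"op": "jog_arm", "data": {
  "increments": {"dx":[0.05, 0.1167, 0.1917, 0.2667, 0.3417, 0.4167, 0.4833, 0.5333, 0.55, 0.55], "dy":[0, 0, 0, 0, 0, 0, 0, 0, 0, 0], "dz":[0, 0, 0, 0, 0, 0, 0, 0, 0, 0], "wx":[0, 0, 0, 0, 0, 0, 0, 0, 0, 0], "wy":[0, 0, 0, 0, 0, 0, 0, 0, 0, 0], "wz":[0, 0, 0, 0, 0, 0, 0, 0, 0, 0]}
}}

```text
clock: 32.05
position: [462.2, -367.2, 176.6]
ee_rot: [-0.654, 0.756, 0.002, -0.001]
contact_force: [0.9, 0.2, -0.6]
gripper_width: 30.0
grasp_force: 0.0
```

Run:
```python
from h import *
a=[]
for n,(x0,y0,w,h) in dict(scene=(270,140,110,110),top=(290,115,90,110)).items():
    p,d=viewer.get_image(n); cv2.imwrite(f"pics/{n}7.png",p); np.save(f"pics/{n}7.npy",d)
    a.append(cv2.resize(p[y0:y0+h,x0:x0+w],(int(w*500/h),500),interpolation=cv2.INTER_CUBIC))
a=np.hstack(a); cv2.imwrite("pics/v7.png",cv2.resize(a,(800,int(a.shape[0]*800/a.shape[1]))))
P=cloud("top",np.load("pics/top7.npy"))
for c in((625,-57),(510,-40)):
    k=(abs(P[...,0]-c[0])<22)&(abs(P[...,1]-c[1])<70)&(P[...,2]>33.5)&(P[...,2]<44); q=P[k]; r=cv2.minAreaRect(q[:,:2].astype(np.float32)); print(len(q),np.median(q[:,2]).round(1),r)
```

```text
211 38.0 ((624.7008666992188, -51.54570388793945), (41.07449722290039, 113.52709197998047), 1.193668246269226)
204 37.8 ((512.57666015625, -37.437198638916016), (40.45380783081055, 99.99617767333984), 3.163917303085327)
```

View pics/v7.png

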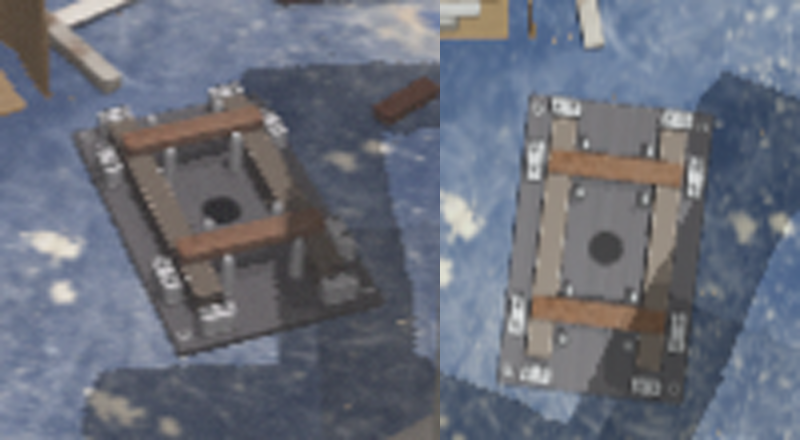

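Both bars lie level at about 38 mm (top face), between their pins and with both ends on the tubes. I hand the job in.

Emit:
{"op": "jog_arm", "data": {
  "increments": {"dx":[0, 0, 0], "dy":[0, 0, 0], "dz":[0, 0, 0], "wx":[0, 0, 0], "wy":[0, 0, 0], "wz":[0, 0, 0]}
}}

```text
clock: 32.45
position: [463.8, -365.8, 179.2]
ee_rot: [-0.656, 0.755, -0.0, 0.0]
contact_force: [0.4, -0.3, 0.4]
gripper_width: 30.2
grasp_force: 0.0
```

```bash
python3 -c "
from bench import arm
print(arm.job_done())"
```

```text
the job is handed in; nothing more can be done
None
```

The jig is loaded and the job handed in at about 32 s: both tubes went into their side nests first, then a flat bar across each crossing between its pins with both ends on the tubes, and I never gripped or moved the angle bar, offcut, chisel or orange look-alike (the hand-in returned no verdict).

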